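# Register a printing block on its pin and hold the impression

## Task

Turn the black knob on the printing jig clockwise until it clicks over, which swings the steel guard off the register pin. Then take the printing block by its grip, set it square over the paper on the jig's bed with its tongue towards the knob, and slide it about over the now hidden pin until the hole under the tongue drops on. Press the block fully down on the sprung bed and finish like that, still holding the grip and pressing; leave the jar, the pencil pot and the tape roll alone.

Things in the scene. Friction and masses are not known exactly. Their poses are not given: they have to be found in the camera images.
- jig: Fixed plywood board 180 (x) x 275 (y) x 22 mm. Origin on the table under the middle of the bed; z up; it runs from y = -205 to +70 mm. Bed at its +y end; register pin in a brass bush (20 mm across, top 30 mm over the table) at x 0, y -73 mm; knob at x 0, y -155 mm, on a pedestal 60 mm across, top 50 mm over the table.
- bed_top (a point): Middle of the top of the sprung bed: an aluminium plate 130 (jig x) x 116 (jig y) mm with a white paper on it, top 40 mm over the table when not pressed. It goes straight down 6 mm to its stop, parallel to itself.
- bed (a joint): Travel of the sprung bed, in m: 0 = up, 0.006 = fully down on its stop. With the block resting on it, it stays up until pushed with about 2 to 3 N more and is fully down at about 8 to 10 N (1 N per mm).
- pin_tip (a point): Centre of the top of the fixed steel register pin (10 mm across, its top 3 mm tapered to 5 mm): 50 mm over the table, 10 mm above the bed's unpressed top. At the start the knob's guard arm hides it from above, 2.5 mm over the tip.
- knob (a joint): Angle of the knob in rad, growing clockwise seen from above: 0 (guard over the pin) to 1.2, its stop (guard swung clear to the jig's +x side). An over-centre spring resists with 0.1 N m at 0, falling to none at 0.6; past 0.6 it snaps to 1.2 by itself and stays; let go before 0.6 it springs back to 0. One grasp is enough.
- knob_grip (a point): On the knob's axis at the height to grip, 83 mm over the table. Grip: upright black bar 42 mm long, 14 mm thick, 60 to 90 mm over the table, on a disc 44 mm across. x axis along the bar, y across the 14 mm; turns with the knob; at angle 0 the axes are the jig's. A flat steel guard arm, 53 to 58 mm over the table, 22 mm wide, reaches 93 mm from the axis along +y.
- block: Loose plywood printing block, 0.18 to 0.35 kg, flat on the table off the bed end (+y) of the jig. Origin: underside centre of its main part, 100 (x) x 110 (y) x 28 mm, z up. A tongue 40 mm wide sticks out to y = -91 mm. Wooden grip bar on top: 80 mm along x, 26 mm thick (y), centred, 28 to 68 mm above the underside. Seated: origin over the bed centre, axes as the jig, tongue to the knob.
- block_hole (a point): Mouth of the hole in the underside of the block's tongue, at block x = 0, y = -73 mm, z = 0. The hole is 12 mm across, blind, 20 mm deep, and cannot be seen from above. The pin goes into it.
- block_grip (a point): Point to hold on the block's grip, 50 mm above the underside, at the block's centre; axes as the block's. Fingertips can rest on the block's top (28 mm above the underside) beside the grip.
- jar: Bystander: closed amber jar, 60 mm across, 95 mm high; origin under its centre. Leave it where it is.
- pencil_pot: Bystander: blue-grey pot, 84 mm across, 90 mm high, with pencils standing up to about 190 mm; origin under its centre. Leave it where it is.
- tape_roll: Bystander: roll of paper tape lying flat, 90 mm across, 24 mm high; origin under its centre. Leave it where it is.

How it is judged:
On the way, in this order (a step that is already met when the one before it is completed fails the run):
1. the knob has clicked over and the guard is clear of the pin (value of joint knob above 1.05 rad), for 0.2 s.
2. the block has dropped onto the pin (horizontal distance between block_hole and pin_tip below 0.004 m and z of block_hole in the frame of pin_tip below -0.006 m), for 0.05 s.
At the end, for the whole second after the job is handed in: Knob above 1.05 rad (guard clear); the hole within 4 mm of the pin and at least 13 mm down it; the block flat (0.06 rad), its centre within 10 mm of the bed centre; the bed down at least 4.5 of its 6 mm; fingers on the block and block on the bed with over 5 N, through the last second (value of joint knob above 1.05 rad and horizontal distance between block_hole and pin_tip below 0.004 m and z of block_hole in the frame of pin_tip below -0.013 m and horizontal distance between block and bed_top below 0.01 m and angle between block's own z axis and vertical below 0.06 rad and value of joint bed above 0.0045 m and contact force between block and bed above 5 N and contact force between the fingers and block above 5 N); the arm keeps its last pose, push and grip.
It fails at once if the jar is disturbed (moved over 20 mm) (distance of jar from where it was at the start of the episode above 0.02 m).
It fails at once if the pencil pot is disturbed (moved over 20 mm) (distance of pencil_pot from where it was at the start of the episode above 0.02 m).
It fails at once if the tape roll is disturbed (moved over 20 mm) (distance of tape_roll from where it was at the start of the episode above 0.02 m).
It also fails if it takes over 58 s, if anything falls off the work surface, if the arm or the gripper's body presses on something with over 40 N, if the wrist force passes 120 N, or if a joint passes its speed limit or range.

## Robot

A 7-joint arm with a two-finger parallel gripper is mounted at the origin on the work surface. World frame = base frame: x ahead of the robot, y to its left, z up, the work surface at z = 0. Lengths are in m, angles in rad, forces in N, time in s.
With the tool pointing down it reaches from about 0.35 to 0.9 m from the base axis. Payload 19.9 kg.
Tool frame: the origin (TCP) lies on the centre line of the jaws, within the pads' length; the fingertips stand 22 mm ahead of it and the grasp point (between the pads) lies 3 mm ahead of it; z points along the fingers, y is the line along which they close (so a half turn about z gives the same grasp; the last joint's range is limited). The gripper opens to 94 mm and grips with 3 to 60 N. Pads are 16 mm wide; open, the fingers measure 119 mm over their backs; the gripper's body (75 mm by 177 mm) begins 78 mm behind the grasp point.
Start: joints at [-1.177, 0.417, -0.01, 1.614, 0.005, 1.111, -0.053], TCP at [0.263, 0.567, 0.227] pointing down, gripper open.
Joint ranges: [-2.81, 2.81], [-0.39, 2.02], [-1.27, 1.25], [0.06, 2.57], [-1.19, 4.33], [0.19, 2], [-2.82, 2.82]. Speed limits (rad/s): [1.89, 1.89, 2.39, 2.39, 3.01, 3.01, 3.01].

## Interface

Orientations are given as [roll, pitch, yaw] about the fixed x, y, z axes, in that order (R = Rz(yaw) Ry(pitch) Rx(roll)).
In Python, from bench import manip gives the robot as it stands.
- The arm moves only by the shell command python3 steer.py 'ROWS'. ROWS is a JSON list of rows, 1 to 10 of them, each of 7 numbers: a rotation vector rx, ry, rz in rad, then dx, dy, dz in m, then the finger opening in m; each row shifts and turns the commanded pose from where the row before left it, along the tool's axes as they then stand; what a row does not reach is not made up. A row lasts 1/12 s, in which the tool goes at most 0.0417 m and 0.125 rad, less where a joint would pass 70% of its speed; a pose out of reach is approached as far as the arm can. The fingers move at their own pace and stop on an object; the grip force is fixed at half the most. Time passes only in rows, so rows that do not move let the fingers close. It prints the time, the measured TCP pose, the force, the opening and the grip force at its end.
- manip.read_state(): the state, without advancing time (a new reading comes with each control period).
- manip.snapshot(name): name is "side" or "top"; returns the picture (480x640x3 uint8, blue, green, red); there is no depth.
- manip.get_calibration(name): a dict with "camera_matrix" (3x3 intrinsics, pixels), "world_from_camera" (4x4, takes a point from camera to world coordinates). Camera axes: x right, y down, z forward; pixel columns grow to the right and rows downward; lengths in m; the calibration is good to about 2 mm. A picture is of the moment at which its call begins. get_calibration takes no time and is no camera call.
- manip.sign_off(): hands the job in; it is judged then, once.
The state is a dict: "time": time; "qpos": joint angles; "dq": joint speeds; "tau": joint torques, N m; "position": TCP position; "tool_rot": TCP orientation; "ft_force": force on the tool from outside, world axes, zero at the start; "moment": the same for the moment, N m; "width": finger opening in m; "grip_force": force on a finger pad.
Only numpy, scipy, OpenCV 4.12 (cv2) and the standard library are available. Lean on these libraries where they do the work, as an engineer would, in place of code of your own. Each camera call takes 0.05 s, during which the arm holds its last target. There are 200 camera calls.

## Working session

There is one attempt and no reset: what is moved stays moved. The work goes in short steps, Python scripts to look and compute and a shell command to move; the robot and the scene stay as the last step left them, time stands still between calls to the robot, and variables do not carry over. Pictures are saved under pics/ and viewed, at most 10 in all, crops included, and the job is handed in when it is done.

```bash
ls; mkdir -p pics
python3 - <<'E'
from bench import manip
import cv2
for n in("top","side"):
    cv2.imwrite(f"pics/{n}0.png",manip.snapshot(n)); c=manip.get_calibration(n); print(n,c)
print(manip.read_state())
E
```

```text
bench.py
pics
steer.py
top {'camera_matrix': array([[488.6693308 ,   0.        , 329.0770828 ],
       [  0.        , 488.6693308 , 239.93184818],
       [  0.        ,   0.        ,   1.        ]]), 'world_from_camera': array([[ 0.02039655, -0.99146067,  0.1288011 ,  0.49423931],
       [-0.99977313, -0.02101697, -0.00345944, -0.07145997],
       [ 0.00613691, -0.12870132, -0.99166441,  1.04408128],
       [ 0.        ,  0.        ,  0.        ,  1.        ]])}
side {'camera_matrix': array([[473.24449309,   0.        , 316.07812732],
       [  0.        , 473.24449309, 236.4829064 ],
       [  0.        ,   0.        ,   1.        ]]), 'world_from_camera': array([[ 0.97086302, -0.16104255,  0.17745503,  0.44288791],
       [-0.23933707, -0.68856247,  0.68454328, -0.77005347],
       [ 0.01194828, -0.70706932, -0.70704329,  0.80551916],
       [ 0.        ,  0.        ,  0.        ,  1.        ]])}
{'time': 0.1, 'qpos': array([-1.17749224,  0.41790573, -0.01029314,  1.61409248,  0.00470238,
        1.11072455, -0.05301649]), 'dq': array([-0.00012835, -0.00069659,  0.0003198 , -0.00069569,  0.00038161,
       -0.00163834, -0.00039571]), 'tau': array([ 1.80384843e-03, -8.52584052e+01,  6.40406571e-01, -4.26694000e+01,
       -4.88379376e-02,  1.64144678e-02,  7.52674987e-05]), 'position': array([0.2631525 , 0.56655378, 0.22690226]), 'tool_rot': array([-3.14048987e+00,  9.22972563e-05,  2.70677206e+00]), 'ft_force': array([-0.28083782, -1.24195662,  0.11972588]), 'moment': array([ 0.0161112 , -0.00417951, -0.01529434]), 'grip_force': 0.0, 'width': 0.09400370578129}
```

View pics/top0.png

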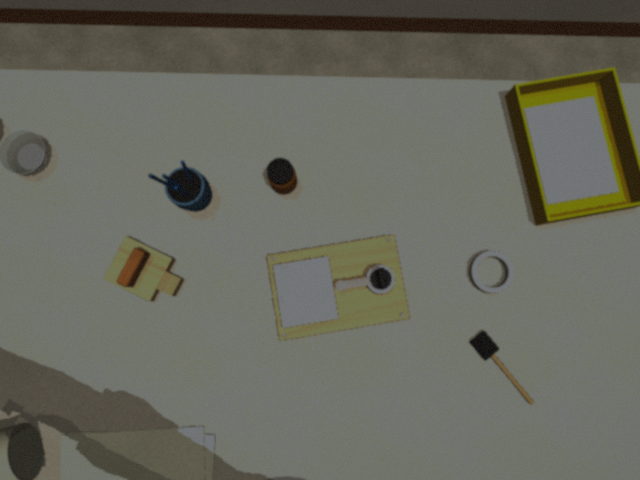

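View pics/side0.png

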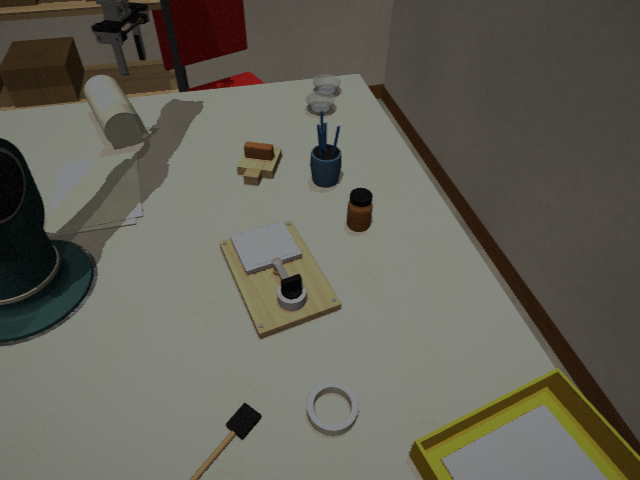

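The top view shows the jig's paper at (305,292), the knob at (380,279), the block at (140,268) with its tongue at (170,284), the jar at (282,174) and the pot at (189,189). The side view shows the knob bar at (291,285), the paper at (266,246) and the block grip at (259,151).

```bash
cat > h.py <<'E'
import numpy as np, cv2
from bench import manip
def ray(n,uv):
    c=manip.get_calibration(n); T=c["world_from_camera"]; d=np.linalg.inv(c["camera_matrix"])@[uv[0],uv[1],1]
    return T[:3,3],T[:3,:3]@d
def onz(n,uv,z):
    o,d=ray(n,uv); return o+d*(z-o[2])/d[2]
def tri(a,b):
    o1,d1=ray("top",a);o2,d2=ray("side",b)
    s=np.linalg.lstsq(np.c_[d1,-d2],o2-o1,rcond=None)[0]
    p,q=o1+d1*s[0],o2+d2*s[1]; return (p+q)/2,np.linalg.norm(p-q)
def state():
    s=manip.read_state(); return s
E
python3 - <<'E'
import cv2,numpy as np
t=cv2.imread("pics/top0.png");s=cv2.imread("pics/side0.png")
def cr(i,x,y,w,h): return cv2.resize(i[y:y+h,x:x+w],(400,300),interpolation=cv2.INTER_CUBIC)
cv2.imwrite("pics/c0.png",np.vstack([np.hstack([cr(t,262,229,152,114),cr(t,100,225,100,75)]),np.hstack([cr(s,210,215,152,114),cr(s,220,125,80,60)])]))
for n,i,p in(("top",t,[(305,292),(350,320),(230,320),(380,279),(132,267),(120,260),(170,284),(400,300)]),("side",s,[(266,246),(250,290),(200,250),(291,285),(259,151),(258,163),(253,175)])):
    h=cv2.cvtColor(i,cv2.COLOR_BGR2HSV)
    print(n,[(q,h[q[1],q[0]].tolist()) for q in p])
E
```

```text
top [((305, 292), [98, 9, 118]), ((350, 320), [29, 91, 115]), ((230, 320), [54, 11, 118]), ((380, 279), [42, 46, 28]), ((132, 267), [13, 178, 110]), ((120, 260), [32, 89, 115]), ((170, 284), [27, 101, 114]), ((400, 300), [30, 96, 112])]
side [((266, 246), [70, 6, 135]), ((250, 290), [24, 86, 131]), ((200, 250), [36, 19, 134]), ((291, 285), [168, 255, 5]), ((259, 151), [12, 183, 57]), ((258, 163), [24, 84, 131]), ((253, 175), [20, 97, 131])]
```

View pics/c0.png

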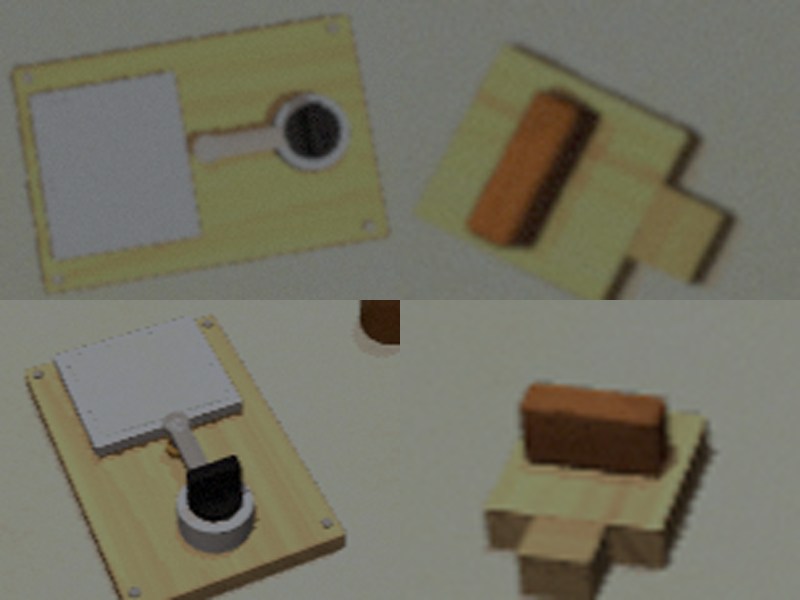

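```bash
cat > m.py <<'E'
from h import *
def comp(m,seed):
    n,l=cv2.connectedComponents(m.astype(np.uint8)); return (l==l[seed[1],seed[0]]).astype(np.uint8)
def rect(n,m,z):
    c=max(cv2.findContours(m,cv2.RETR_EXTERNAL,cv2.CHAIN_APPROX_NONE)[0],key=cv2.contourArea)[:,0,:]
    w=np.array([onz(n,p,z)[:2] for p in c],np.float32)*1000
    r=cv2.minAreaRect(w); return np.round(r[0],1),np.round(r[1],1),round(r[2],2)
def cen(m):
    M=cv2.moments(m,True); return M["m10"]/M["m00"],M["m01"]/M["m00"]
E
python3 - <<'E'
from m import *
t=cv2.imread("pics/top0.png");s=cv2.imread("pics/side0.png")
H=cv2.cvtColor(t,cv2.COLOR_BGR2HSV).astype(int);S=cv2.cvtColor(s,cv2.COLOR_BGR2HSV).astype(int)
def box(i,x0,y0,x1,y1):
    m=np.zeros(i.shape[:2],bool);m[y0:y1,x0:x1]=1;return m
bt=box(t,258,225,420,350)
yel=lambda h:(h[...,1]>45)&(h[...,0]>15)&(h[...,0]<45)
mb=comp(bt&yel(H),(350,320)); print("board top",rect("top",mb,.022))
k=cv2.morphologyEx(mb,cv2.MORPH_OPEN,np.ones((3,3)))
print("board open",rect("top",k,.022))
pt=(1-mb).astype(np.uint8)*box(t,268,250,340,332)
pt=comp((pt>0)&(H[...,1]<30)&(H[...,2]>90),(305,292)); pt=cv2.morphologyEx(pt,cv2.MORPH_OPEN,np.ones((9,9)))
print("plate top",rect("top",pt,.04),cen(pt))
bs=box(s,215,215,345,335)
ms=comp(bs&(S[...,1]<30)&(S[...,2]>115)&~yel(S),(266,246)); 
ms=cv2.morphologyEx(ms,cv2.MORPH_OPEN,np.ones((9,9)))
print("plate side",rect("side",ms,.04),cen(ms),"tri",tri(cen(pt),cen(ms)))
kb=comp((H[...,2]<60)&box(t,360,260,400,300),(380,279));print("knob black",kb.sum(),cen(kb),rect("top",kb,.055),onz("top",cen(kb),.07))
bl=box(t,95,225,195,310)
g=comp(bl&(H[...,1]>130)&(H[...,0]<20)&(H[...,2]>70),(132,267));print("grip",g.sum(),rect("top",g,.068),cen(g))
gs=comp(box(s,230,130,290,165)&(S[...,1]>130)&(S[...,0]<20)&(S[...,2]>75),(259,145));print("gripside",gs.sum(),cen(gs),rect("side",gs,.068),tri(cen(g),cen(gs)))
y=(bl&yel(H)&(H[...,2]>85)).astype(np.uint8)|g
hull=comp(y>0,(120,260)); 
print("blk top rows all",rect("top",hull,.028))
mo=cv2.morphologyEx(cv2.morphologyEx(hull,cv2.MORPH_CLOSE,np.ones((9,9))),cv2.MORPH_OPEN,cv2.getStructuringElement(cv2.MORPH_ELLIPSE,(27,27)));print("blk main",rect("top",mo,.028),cen(mo))
print("jar",onz("top",(281,168),.095),"pot",onz("top",(186,184),.09))
E
```

```text
board top (array([529.9, -93.8]), array([181.8, 276. ]), 10.58)
board open (array([529.7, -93.7]), array([181.9, 275.9]), 10.68)
plate top (array([517.9, -28. ]), array([129.2, 115.7]), 10.64) (304.9532736429771, 291.52350307778397)
plate side (array([495.9,   7.6]), array([169.3, 193.8]), 6.24) (278.02595072949055, 262.8994259746472) tri (array([ 0.53132823, -0.02629242, -0.0286491 ]), np.float64(0.025008311003164623))
knob black 332 (380.2801204819277, 278.3433734939759) (array([ 546.3, -180.5]), array([39.7, 40.3]), 45.83) [ 0.54581196 -0.17835893  0.07      ]
grip 455 (array([559.6, 320.6]), array([23.9, 77.9]), 65.84) (130.14505494505494, 266.61538461538464)
gripside 148 (258.1689189189189, 145.47972972972974) (array([558.5, 320. ]), array([25.5, 74.6]), 65.59) (array([0.55872147, 0.32116794, 0.06722614]), np.float64(0.0005301340384929854))
blk top rows all (array([552.2, 305.5]), array([146.2, 101.6]), 65.94)
blk main (array([554.3, 310.7]), array([134.6, 100.9]), 66.03) (140.28735207100593, 269.91420118343194)
jar [0.76018323 0.02409489 0.095     ] pot [0.72459718 0.21286325 0.09      ]
```

```bash
cat >> h.py <<'E'
from scipy.spatial.transform import Rotation as Ro
J=np.array([.5177,-.0278]);YJ=np.radians(10.6)
def jig(x,y): return J+np.array([[np.cos(YJ),-np.sin(YJ)],[np.sin(YJ),np.cos(YJ)]])@[x,y]
def delta(x,y,z,yaw=None):
    s=manip.read_state(); R=Ro.from_euler("xyz",s["tool_rot"])
    p=R.inv().apply(np.array([x,y,z])-s["position"])
    out=[np.round(p*1000,1)]
    if yaw is not None: out.append(np.round((R.inv()*Ro.from_euler("xyz",[np.pi,0,yaw])).as_rotvec(),3))
    print("t",round(s["time"],2),"d",*out,"pos",np.round(s["position"],4),"q",np.round(s["qpos"],2))
E
python3 - <<'E'
from h import *
for a,b in (((282.9,327.8),(230.9,235.9)),((338,319),(248,270.9)),((327.4,255.6),(302,254.1)),((273.4,265.1),(283,221.8))): print(tri(a,b))
# knob bar top mid: side crop (218,463)
print("knob",jig(0,-155),tri((380.3,278.3),(210+213*.38,215+163*.38)))
E
python3 steer.py '[[0,0,-0.124,0,0,0,0.094],[0,0,-0.124,0,0,0,0.094],[0,0,-0.124,0,0,0,0.094],[0,0,-0.124,0,0,0,0.094],[0,0,-0.124,0,0,0,0.094],[0,0,0,0,0,0,0.094]]'
python3 -c "
from h import *
delta(*jig(0,-155),.20,np.radians(190.6))"
```

```text
(array([0.44478872, 0.01448498, 0.0428157 ]), np.float64(0.002473949112702794))
(array([ 0.46620154, -0.09656814,  0.04044581]), np.float64(0.005892800757515172))
(array([ 0.59229629, -0.07216915,  0.03670759]), np.float64(2.110611638578052e-05))
(array([0.57066009, 0.03865526, 0.03788828]), np.float64(0.0009290204343895933))
knob [  29.03015934 -152.38277912] (array([ 0.54597299, -0.17621112,  0.09106307]), np.float64(0.0023904613968189405))
time: 0.6
position: [0.2633, 0.5666, 0.227]
tool_rot: [-3.141, -0.001, -2.95]
ft_force: [-0.2, 0.7, 0.2]
width: 0.094
grip_force: 0.0
t 0.6 d [ 9.038000e+02 -1.556284e+05  1.253000e+02] [-0.001 -0.001  0.007] pos [0.2633 0.5666 0.227 ] q [-1.09  0.42 -0.13  1.61  0.06  1.11  0.53]
```

```bash
python3 -c "
from h import *
delta(*jig(0,-.155),.20,np.radians(190.6))"
```

```text
t 0.6 d [-135.5 -787.    27.5] [-0.001 -0.001  0.007] pos [0.2633 0.5666 0.227 ] q [-1.09  0.42 -0.13  1.61  0.06  1.11  0.53]
```

```bash
python3 steer.py '[[0,0,0,-0.007,-0.038,0,0.094],[0,0,0,-0.007,-0.038,0,0.094],[0,0,0,-0.007,-0.038,0,0.094],[0,0,0,-0.007,-0.038,0,0.094],[0,0,0,-0.007,-0.038,0,0.094],[0,0,0,-0.007,-0.038,0,0.094],[0,0,0,-0.007,-0.038,0,0.094],[0,0,0,-0.007,-0.038,0,0.094],[0,0,0,-0.007,-0.038,0,0.094],[0,0,0,-0.007,-0.038,0,0.094]]'
python3 steer.py '[[0,0,0,-0.007,-0.038,0,0.094],[0,0,0,-0.007,-0.038,0,0.094],[0,0,0,-0.007,-0.038,0,0.094],[0,0,0,-0.007,-0.038,0,0.094],[0,0,0,-0.007,-0.038,0,0.094],[0,0,0,-0.007,-0.038,0,0.094],[0,0,0,-0.007,-0.038,0,0.094],[0,0,0,-0.007,-0.038,0,0.094],[0,0,0,-0.007,-0.038,0,0.094],[0,0,0,0,0,0,0.094]]'
python3 -c "
from h import *
delta(*jig(0,-.155),.20,np.radians(190.6))"
```

```text
time: 1.43
position: [0.4022, 0.2043, 0.2276]
tool_rot: [3.141, 0.0, -2.962]
ft_force: [1.7, 0.8, 0.6]
width: 0.0939
grip_force: 0.0
time: 2.27
position: [0.5277, -0.1253, 0.2274]
tool_rot: [-3.139, -0.0, -2.968]
ft_force: [-0.5, -1.0, -1.6]
width: 0.0938
grip_force: 0.0
t 2.27 d [ -8.7 -57.2  27.6] [-0.003 -0.    -0.012] pos [ 0.5277 -0.1253  0.2274] q [-0.13  0.28  0.36  1.83 -0.11  1.05  2.02]
```

```bash
python3 steer.py '[[0,0,-0.006,-0.0045,-0.0286,0.01,0.094],[0,0,-0.006,-0.0045,-0.0286,0.01,0.094],[0,0,0,0,0,0.035,0.06],[0,0,0,0,0,0.035,0.06],[0,0,0,0,0,0.025,0.05],[0,0,0,0,0,0,0.05],[0,0,0,0,0,0,0.05]]'
python3 - <<'E'
from h import *
delta(*jig(0,-.155),.086,np.radians(190.6))
t=manip.snapshot("top");s=manip.snapshot("side")
cr=lambda i,x,y: cv2.resize(i[y:y+120,x:x+160],(400,300),interpolation=cv2.INTER_CUBIC)
cv2.imwrite("pics/c1.png",np.hstack([cr(t,300,220),cr(s,210,205)]))
E
```

```text
time: 2.85
position: [0.546, -0.1728, 0.1122]
tool_rot: [3.141, -0.002, -2.947]
ft_force: [-0.5, 1.3, 0.6]
width: 0.0638
grip_force: 0.0
t 2.85 d [ 1.2 -7.2 26.2] [ 0.    -0.002  0.009] pos [ 0.546  -0.1728  0.1122] q [-0.01  0.48  0.34  1.85 -0.21  0.84  2.19]
```

View pics/c1.png

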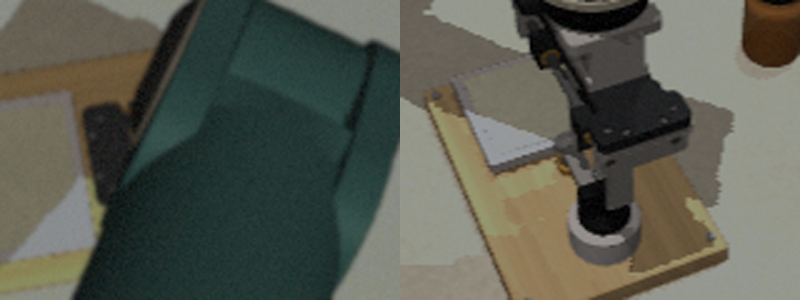

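The left crop only shows the wrist hiding the knob. In the right crop (side view) the fingers straddle the black bar at about (605,205).

```bash
python3 steer.py '[[0,0,0,0.001,-0.006,0.013,0.06],[0,0,0,0,0,0.013,0.06],[0,0,0,0,0,0,0.04],[0,0,0,0,0,0,0.0],[0,0,0,0,0,0,0.0],[0,0,0,0,0,0,0.0],[0,0,0,0,0,0,0.0],[0,0,0,0,0,0,0]]'
python3 -c "
from h import *
delta(*jig(0,-.155),.086,np.radians(190.6)); s=manip.read_state();print(s['ft_force'],s['grip_force'],s['width'])"
```

```text
time: 3.62
position: [0.5469, -0.1789, 0.0868]
tool_rot: [-3.141, 0.0, -2.944]
ft_force: [-0.5, -0.8, 0.0]
width: 0.0232
grip_force: 0.0
t 3.62 d [ 0.9 -1.1  0.8] [-0.     0.     0.012] pos [ 0.5469 -0.1789  0.0868] q [ 0.01  0.52  0.33  1.86 -0.22  0.8   2.22]
[-0.46109465 -0.78109636  0.01297792] 0.0 0.02323909081427323
```

```bash
python3 steer.py '[[0,0,0,0,0,0,0],[0,0,0,0,0,0,0],[0,0,0,0,0,0,0],[0,0,0,0,0,0,0],[0,0,0,0,0,0,0]]'
python3 -c "
from h import *
delta(*jig(0,-.155),.086,np.radians(190.6)); s=manip.read_state();print(s['ft_force'],s['grip_force'],s['width'])"
```

```text
time: 4.03
position: [0.547, -0.1804, 0.0868]
tool_rot: [-3.14, 0.001, -2.946]
ft_force: [2.2, -7.5, -3.7]
width: 0.0138
grip_force: 30.0
t 4.03 d [0.8 0.4 0.8] [-0.002  0.001  0.011] pos [ 0.547  -0.1804  0.0868] q [ 0.01  0.52  0.33  1.86 -0.22  0.79  2.22]
[ 2.20581002 -7.45653469 -3.69185929] 29.983693063259125 0.013806418278704491
```

```bash
python3 steer.py '[[0,0,0.12,0,0,0,0],[0,0,0.12,0,0,0,0],[0,0,0.12,0,0,0,0],[0,0,0.12,0,0,0,0],[0,0,0.12,0,0,0,0],[0,0,0.12,0,0,0,0],[0,0,0.12,0,0,0,0],[0,0,0.12,0,0,0,0],[0,0,0.12,0,0,0,0],[0,0,0.08,0,0,0,0]]'
python3 steer.py '[[0,0,0,0,0,0,0],[0,0,0,0,0,0,0],[0,0,0,0,0,0,0]]'
python3 -c "
from h import *
delta(*jig(0,-.155),.086,np.radians(190.6)); s=manip.read_state();print(s['ft_force'],s['moment'],s['grip_force'],s['width'])"
```

```text
time: 4.87
position: [0.5468, -0.1809, 0.0868]
tool_rot: [-3.141, 0.003, 2.171]
ft_force: [1.5, -11.6, -5.0]
width: 0.0138
grip_force: 30.0
time: 5.12
position: [0.5468, -0.1809, 0.0868]
tool_rot: [-3.141, 0.003, 2.177]
ft_force: [1.6, -11.5, -4.3]
width: 0.0138
grip_force: 30.0
t 5.12 d [ 1.  -0.   0.8] [-0.002  0.002 -1.149] pos [ 0.5468 -0.1809  0.0868] q [-0.2   0.58  0.61  1.87 -0.44  0.83  1.24]
[  1.6056056  -11.53198292  -4.30171309] [-2.60623897 -0.4664756  -0.10453794] 29.974949061870575 0.01377047979827895
```

```bash
python3 steer.py '[[0,0,0,0,0,0,0.06],[0,0,0,0,0,0,0.06],[0,0,0,0,0,0,0.06],[0,0,0,0,0,0,0.06],[0,0,0,0,0,-0.03,0.094],[0,0,0,0,0,-0.035,0.094],[0,0,0,0,0,-0.035,0.094],[0,0,0,0,0,-0.03,0.094],[0,0,0,0,0,0,0.094]]'
python3 -c "
from h import *
delta(.559,.3205,.23,np.radians(155.9)); s=manip.read_state();print(s['ft_force'])"
```

```text
time: 5.87
position: [0.5486, -0.1798, 0.222]
tool_rot: [3.136, 0.005, 2.179]
ft_force: [1.3, -0.0, 0.5]
width: 0.0702
grip_force: 0.0
t 5.87 d [404.7 294.3  -8.4] [ 0.004  0.006 -0.542] pos [ 0.5486 -0.1798  0.222 ] q [-0.29  0.4   0.71  1.77 -0.3   1.08  1.13]
[ 1.33956047 -0.00458991  0.46316606]
```

```bash
python3 steer.py '[[0,0,-0.109,0,0,-0.002,0.094],[0,0,-0.109,0,0,-0.002,0.094],[0,0,-0.109,0,0,-0.002,0.094],[0,0,-0.109,0,0,-0.002,0.094],[0,0,-0.108,0,0,0,0.094],[0,0,0,0,0,0,0.094]]'
python3 - <<'E'
from h import *
delta(.559,.3205,.23,np.radians(155.9))
t=manip.snapshot("top");s=manip.snapshot("side")
cr=lambda i,x,y: cv2.resize(i[y:y+120,x:x+160],(400,300),interpolation=cv2.INTER_CUBIC)
cv2.imwrite("pics/c2.png",np.hstack([cr(t,260,220),cr(s,210,205)]))
E
```

```text
time: 6.37
position: [0.5467, -0.1788, 0.2246]
tool_rot: [3.141, 0.0, 2.729]
ft_force: [0.4, -0.2, -1.1]
width: 0.0945
grip_force: 0.0
t 6.37 d [189.2 462.3  -5.2] [0.    0.    0.008] pos [ 0.5467 -0.1788  0.2246] q [-0.21  0.38  0.6   1.76 -0.24  1.08  1.63]
```

View pics/c2.png

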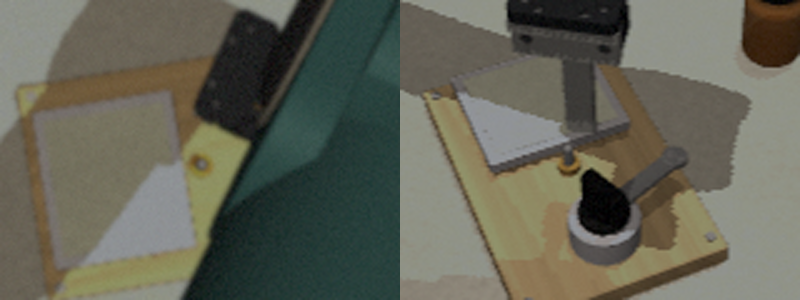

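The knob has clicked over and the guard points to the jig's +x side. The register pin is now visible at about (201,163) in the top crop and (568,148) in the side crop.

```bash
python3 steer.py '[[0,0,0,0.0145,0.0355,0,0.094],[0,0,0,0.0145,0.0355,0,0.094],[0,0,0,0.0145,0.0355,0,0.094],[0,0,0,0.0145,0.0355,0,0.094],[0,0,0,0.0145,0.0355,0,0.094],[0,0,0,0.0145,0.0355,0,0.094],[0,0,0,0.0145,0.0355,0,0.094],[0,0,0,0.0145,0.0355,0,0.094],[0,0,0,0.0145,0.0355,0,0.094],[0,0,0,0.0145,0.0355,0,0.094]]'
python3 steer.py '[[0,0,0,0.0145,0.0355,0,0.094],[0,0,0,0.0145,0.0355,0,0.094],[0,0,0,0.0145,0.0355,0,0.094],[0,0,0,0,0,0,0.094],[0,0,0,0,0,0,0.094]]'
python3 - <<'E'
from m import *
delta(.559,.3205,.23,np.radians(155.9))
print("tri pin",tri((340.4,285.2),(277.2,264.2)),jig(0,-.073))
t=manip.snapshot("top");H=cv2.cvtColor(t,cv2.COLOR_BGR2HSV).astype(int)
b=np.zeros(t.shape[:2],bool);b[274:297,330:352]=1
m=(b&(H[...,0]<26)&(H[...,1]>120)).astype(np.uint8);print(m.sum(),cen(m),onz("top",cen(m),.03))
cv2.imwrite("pics/c3.png",np.hstack([cv2.resize(t[270:300,325:365],(400,300)),cv2.resize(manip.snapshot("side")[90:210,200:360],(400,300))]))
E
```

```text
time: 7.3
position: [0.5582, 0.2064, 0.2244]
tool_rot: [-3.142, -0.0, 2.719]
ft_force: [1.2, 0.0, 0.5]
width: 0.0943
grip_force: 0.0
time: 7.72
position: [0.5613, 0.3217, 0.2235]
tool_rot: [-3.141, -0.001, 2.723]
ft_force: [0.2, -0.8, -0.6]
width: 0.0941
grip_force: 0.0
t 7.72 d [ 1.6 -2.  -6.5] [-0.001 -0.001  0.002] pos [0.5613 0.3217 0.2235] q [-0.87  0.49  0.42  1.57 -0.21  1.13  0.75]
tri pin (array([ 0.53167636, -0.09982407,  0.04893081]), np.float64(0.0006364632241426064)) [ 0.53112845 -0.09955428]
35 (339.65714285714284, 285.1714285714286) [ 0.53209245 -0.09879764  0.03      ]
```

View pics/c3.png

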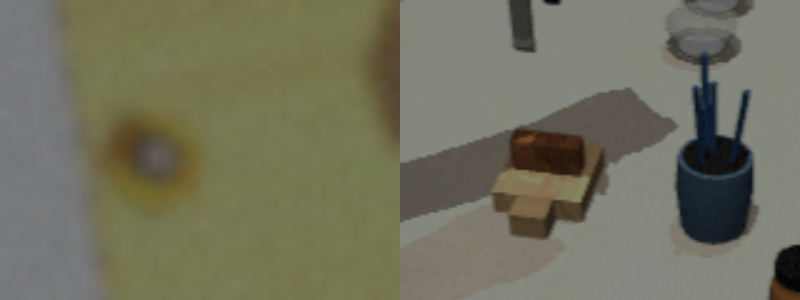

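The left crop shows the pin tip in its brass bush at about (154,155). The right crop shows the block at (545,180), untouched and well clear of the pot.

```bash
python3 steer.py '[[0,0,0,0.0015,-0.002,0.03,0.094],[0,0,0,0,0,0.035,0.08],[0,0,0,0,0,0.035,0.07],[0,0,0,0,0,0.03,0.06],[0,0,0,0,0,0.02,0.06],[0,0,0,0,0,0.015,0.06],[0,0,0,0,0,0.005,0.06],[0,0,0,0,0,0,0.06]]'
python3 -c "
from h import *
delta(.559,.3205,.052,np.radians(155.9)); s=manip.read_state();print(s['ft_force'],s['width'])"
```

```text
time: 8.48
position: [0.5599, 0.3166, 0.0537]
tool_rot: [-3.14, -0.0, 2.72]
ft_force: [0.2, 0.1, -0.1]
width: 0.06
grip_force: 0.0
t 8.48 d [2.4 3.2 1.7] [-0.002 -0.    -0.001] pos [0.5599 0.3166 0.0537] q [-0.82  0.68  0.36  1.69 -0.3   0.83  0.82]
[ 0.20207329  0.10264954 -0.07854981] 0.05996105466291607
```

```bash
python3 steer.py '[[0,0,0,0.002,0.003,0.0015,0.06],[0,0,0,0,0,0,0.03],[0,0,0,0,0,0,0.0],[0,0,0,0,0,0,0.0],[0,0,0,0,0,0,0.0],[0,0,0,0,0,0,0.0],[0,0,0,0,0,0,0.0],[0,0,0,0,0,0,0.0],[0,0,0,0,0,0,0]]'
python3 -c "
from h import *
delta(.559,.3205,.052,np.radians(155.9)); s=manip.read_state();print(s['ft_force'],s['width'],s['grip_force'])"
```

```text
time: 9.23
position: [0.5595, 0.3217, 0.0532]
tool_rot: [3.141, 0.0, 2.723]
ft_force: [-1.9, -0.1, 5.1]
width: 0.0258
grip_force: 30.0
t 9.23 d [-0.1 -1.3  1.2] [0.    0.    0.002] pos [0.5595 0.3217 0.0532] q [-0.82  0.68  0.36  1.69 -0.3   0.83  0.82]
[-1.92121252 -0.06617386  5.07664747] 0.025784997350979767 29.992896616458893
```

```bash
python3 steer.py '[[0,0,0,0,0,-0.02,0],[0,0,0,0,0,-0.03,0],[0,0,0,0,0,-0.03,0],[0,0,0,0,0,-0.02,0],[0,0,-0.121,0,0,0,0],[0,0,-0.121,0,0,0,0],[0,0,-0.121,0,0,0,0],[0,0,-0.121,0,0,0,0],[0,0,-0.121,0,0,0,0],[0,0,0,0,0,0,0]]'
python3 -c "
from h import *
delta(.518,-.0277,.13,np.radians(190.6)); s=manip.read_state();print(s['ft_force'],s['moment'],s['width'])"
```

```text
time: 10.07
position: [0.5592, 0.3213, 0.1526]
tool_rot: [-3.141, -0.001, -2.949]
ft_force: [-0.6, -0.7, -3.1]
width: 0.0258
grip_force: 30.0
t 10.07 d [ 107.1 -334.7   22.8] [-0.    -0.001  0.007] pos [0.5592 0.3213 0.1526] q [-0.76  0.54  0.26  1.63 -0.16  0.99  1.32]
[-0.56090678 -0.65131376 -3.07931205] [ 0.02288655 -0.00571076 -0.02144125] 0.025752828829802406
```

```bash
python3 steer.py '[[0,0,0,0.0107,-0.0334,0,0],[0,0,0,0.0107,-0.0334,0,0],[0,0,0,0.0107,-0.0334,0,0],[0,0,0,0.0107,-0.0334,0,0],[0,0,0,0.0107,-0.0334,0,0],[0,0,0,0.0107,-0.0334,0,0],[0,0,0,0.0107,-0.0334,0,0],[0,0,0,0.0107,-0.0334,0,0],[0,0,0,0.0107,-0.0334,0,0],[0,0,0,0.0107,-0.0334,0,0]]'
python3 steer.py '[[0,0,0,0,0,0.01,0],[0,0,0,0,0,0.01,0],[0,0,0,0,0,0,0],[0,0,0,0,0,0,0],[0,0,0,0,0,0,0]]'
python3 - <<'E'
from m import *
delta(.518,-.0277,.11,np.radians(190.6)); s=manip.read_state();print(s['ft_force'],s['moment'])
t=manip.snapshot("top");s=manip.snapshot("side")
cv2.imwrite("pics/c4.png",np.hstack([cv2.resize(t[220:340,260:420],(400,300),interpolation=cv2.INTER_CUBIC),cv2.resize(s[190:310,205:365],(400,300),interpolation=cv2.INTER_CUBIC)]))
E
```

```text
time: 10.9
position: [0.5154, -0.0279, 0.1529]
tool_rot: [3.141, -0.0, -2.96]
ft_force: [1.2, 0.4, -2.1]
width: 0.0258
grip_force: 30.0
time: 11.32
position: [0.5162, -0.0252, 0.133]
tool_rot: [3.141, -0.0, -2.955]
ft_force: [0.5, -0.1, -2.4]
width: 0.0259
grip_force: 30.0
t 11.32 d [-1.3 -2.8 23. ] [ 0.    -0.     0.002] pos [ 0.5162 -0.0252  0.133 ] q [-0.31  0.36  0.36  1.98 -0.17  0.83  1.9 ]
[ 0.48756878 -0.07526792 -2.4401816 ] [ 0.02719495  0.0514574  -0.00385907]
```

View pics/c4.png

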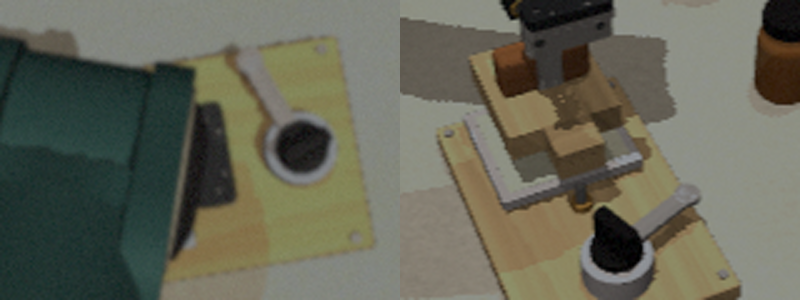

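The block is level and square over the bed. In the right crop the tongue is at (575,145), pointing to the knob, just above the pin at (583,195).

```bash
python3 steer.py '[[0,0,0.002,-0.0013,-0.0028,0.008,0],[0,0,0,0,0,0.01,0],[0,0,0,0,0,0.007,0],[0,0,0,0,0,0,0],[0,0,0,0,0,0,0],[0,0,0,0,0,0,0]]'
python3 -c "
from h import *
delta(.518,-.0277,.1032,np.radians(190.6)); s=manip.read_state();print(s['ft_force'],s['moment'],s['width'])"
```

```text
time: 11.92
position: [0.5179, -0.0289, 0.108]
tool_rot: [-3.141, -0.0, -2.958]
ft_force: [0.3, 1.5, -2.5]
width: 0.026
grip_force: 30.0
t 11.92 d [-0.4  1.2  4.8] [-0.    -0.    -0.001] pos [ 0.5179 -0.0289  0.108 ] q [-0.29  0.4   0.35  1.99 -0.19  0.78  1.92]
[ 0.31313172  1.5389908  -2.54810978] [ 0.10287349 -0.04622291 -0.00424977] 0.025991439925273353
```

```bash
python3 steer.py '[[0,0,0,-0.0004,0.001,0.002,0],[0,0,0,0,0,0.002,0],[0,0,0,0,0,0.002,0],[0,0,0,0,0,0.0015,0],[0,0,0,0,0,0,0],[0,0,0,0,0,0,0]]'
python3 -c "
from h import *
delta(.518,-.0277,.1032,np.radians(190.6)); s=manip.read_state();print(s['ft_force'],s['moment'],s['width'])"
```

```text
time: 12.42
position: [0.518, -0.0278, 0.1004]
tool_rot: [-3.142, -0.0, -2.957]
ft_force: [0.3, -0.6, -3.5]
width: 0.0259
grip_force: 30.0
t 12.42 d [-0.   0.1 -2.8] [-0.    -0.    -0.001] pos [ 0.518  -0.0278  0.1004] q [-0.29  0.41  0.35  1.99 -0.2   0.77  1.93]
[ 0.31299717 -0.64993312 -3.45158334] [ 0.08081111 -0.01425482  0.07093291] 0.025881579678530726
```

```bash
python3 steer.py '[[0,0,0,0,0,0.0015,0],[0,0,0,0,0,0.0015,0],[0,0,0,0,0,0.0015,0],[0,0,0,0,0,0,0],[0,0,0,0,0,0,0]]'
python3 -c "
from h import *
delta(.518,-.0277,.0932,np.radians(190.6)); s=manip.read_state();print(s['ft_force'],s['moment'],s['width'])"
```

```text
time: 12.83
position: [0.5179, -0.0278, 0.0959]
tool_rot: [-3.142, -0.0, -2.957]
ft_force: [0.5, 0.3, -3.7]
width: 0.0258
grip_force: 30.0
t 12.83 d [-0.1  0.1  2.7] [-0.    -0.    -0.001] pos [ 0.5179 -0.0278  0.0959] q [-0.29  0.42  0.35  2.   -0.2   0.76  1.93]
[ 0.50398384  0.33017253 -3.70389553] [ 0.06420189 -0.02093408  0.01043498] 0.02578346376409731
```

It is 7 mm below the pin tip with no side force, so the hole is on the pin. Next I press down.

```bash
python3 steer.py '[[0,0,0,0,0,0.002,0],[0,0,0,0,0,0.002,0],[0,0,0,0,0,0.002,0],[0,0,0,0,0,0.001,0],[0,0,0,0,0,0.001,0],[0,0,0,0,0,0,0],[0,0,0,0,0,0,0],[0,0,0,0,0,0,0]]'
python3 -c "
from h import *
delta(.518,-.0277,.0872,np.radians(190.6)); s=manip.read_state();print(s['ft_force'],s['moment'],s['width'])"
```

```text
time: 13.5
position: [0.5182, -0.0278, 0.0882]
tool_rot: [-3.142, 0.0, -2.957]
ft_force: [-2.4, 0.3, 8.4]
width: 0.0257
grip_force: 30.0
t 13.5 d [0.2 0.2 1. ] [-0.     0.    -0.001] pos [ 0.5182 -0.0278  0.0882] q [-0.29  0.43  0.34  2.   -0.21  0.74  1.94]
[-2.35017933  0.25150949  8.40460413] [ 0.1242147   0.52845354 -0.0379052 ] 0.025652741190059045
```

```bash
python3 steer.py '[[0,0,0,0,0,0.001,0],[0,0,0,0,0,0.001,0],[0,0,0,0,0,0,0],[0,0,0,0,0,0,0],[0,0,0,0,0,0,0]]'
python3 - <<'E'
from h import *
delta(.518,-.0277,.0872,np.radians(190.6)); s=manip.read_state();print(s['ft_force'],s['moment'],s['width'])
t=manip.snapshot("side");cv2.imwrite("pics/c5.png",cv2.resize(t[190:310,205:365],(800,600),interpolation=cv2.INTER_CUBIC))
E
```

```text
time: 13.92
position: [0.5184, -0.0278, 0.087]
tool_rot: [3.141, 0.001, -2.958]
ft_force: [-9.2, 0.6, 25.9]
width: 0.026
grip_force: 30.0
t 13.92 d [ 0.4  0.2 -0.2] [ 0.     0.001 -0.001] pos [ 0.5184 -0.0278  0.087 ] q [-0.28  0.44  0.34  2.   -0.21  0.74  1.94]
[-9.23790035  0.55647939 25.88898408] [ 0.26563388  2.02896126 -0.00765915] 0.026046393338686552
```

View pics/c5.png

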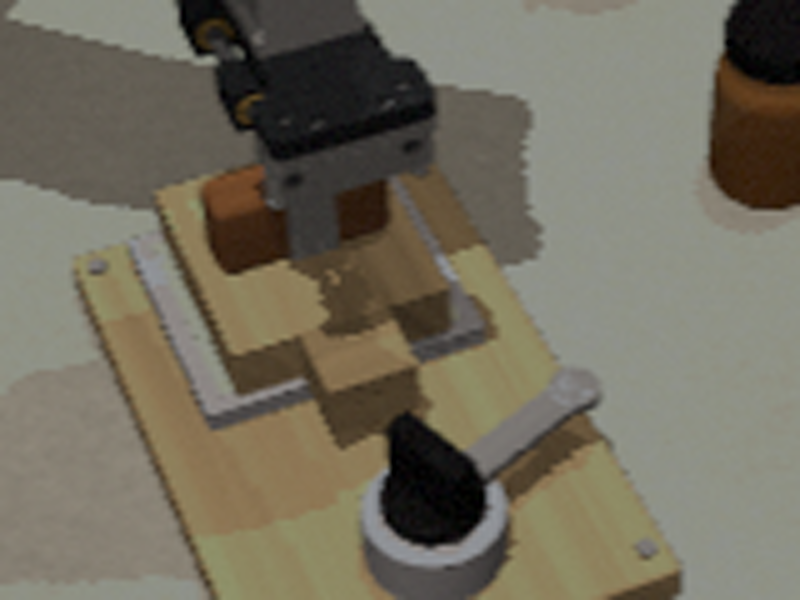

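The block is flat on the bed and the tongue at (360,380) covers the pin. The guard is clear at (540,420). The TCP height of 87.0 mm matches the bed's stop, with a 26 N push.

```bash
python3 -c "
from bench import manip
print(manip.sign_off())"
```

```text
the job is handed in; nothing more can be done
None
```

I handed the job in at about 14 s: the knob is clicked over, and the block's hole is on the pin with the block pressed fully down, still gripped at about 26 N; no pass or fail result came back.

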